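# Lay out the slide-staining station

## Task

Lay out the staining station on the mat, each thing in the middle of its own square: the cream bottle between the spirit lamp and the glass jar, the tall brown bottle in the square behind the lamp, the small white-capped brown bottle in the square behind the jar, and the matchbox between those two, flat, with the cover-glass box lying centred on top of it. The bottles stand upright ('behind' is the row farther from the robot). Leave the lamp, the jar, the black-capped oil bottle and the timer where they stand.

Things in the scene. Friction and masses are not known exactly. Their poses are not given: they have to be found in the camera images.
- mat: Dark teal mat fixed to the desk, 215 x 310 mm, top 3 mm above its origin (centre of underside). x points to the back (away from the robot), y left, z up; turned up to 0.2 rad. Six white-outlined 86 mm squares in two rows of three: front row centres at mat x = -47.5 mm, back row x = +47.5 mm; in each row at y = +95 mm (left), 0 (middle), -95 mm (right).
- lamp: Spirit lamp: round clear glass body with bluish filling, brass collar and wick on top; 68 mm wide, 84 mm high, loose. Stands in the front-left or front-right square. Origin: centre of its underside, z up.
- jar: Round thick clear glass jar, open at the top, with a little yellowish content; 73 mm wide, 68 mm high, loose. Stands in the other outer square of the front row. Origin: centre of its underside, z up.
- stain_bottle: Cream-yellow plastic bottle with white cap, round, body 53 mm in diameter, 130 mm high overall, about 0.12 kg; stands upright. Origin: centre of its underside, z up along the bottle. Can be gripped round the body up to about 95 mm above its underside.
- brown_bottle: Tall dark brown bottle with black cap, round, body 44 mm in diameter, 120 mm high overall, about 0.1 kg; stands upright. Origin: centre of its underside, z up along the bottle. Can be gripped round the body up to about 90 mm above its underside.
- dropper_bottle: Small dark brown bottle with WHITE cap, round, body 27 mm in diameter, 70 mm high overall, about 0.03 kg; stands upright. Origin: centre of its underside, z up. Can be gripped round the body up to about 50 mm above its underside.
- matchbox: Matchbox, brown sides and yellow top, flat on the desk: 36 mm along its x, 53 mm along its y, 14 mm high. Origin: centre of its underside, z up.
- coverglass_box: Small box of cover glasses, pale blue with a grey-blue lid (one rigid piece): 28 mm along its x, 32 mm along its y, 15 mm high. Origin: centre of its underside, z up.
- oil_bottle: Bystander: smallest dark brown bottle, with BLACK cap, 25 mm in diameter, 58 mm high, upright among the other things; to be left alone. Origin: centre of its underside, z up.
- timer: Bystander: grey clockwork timer with a round white dial, 47 x 66 mm, 62 mm high, behind the work; to be left alone. Origin: centre of its underside, z up.
Things that resemble listed ones, but are neither listed nor needed, are in the scene too. There is more than one size of the coverglass_box; the one meant has the size given above.

How it is judged (in metres and radians):
At the end, for the whole second after the job is handed in: Three bottles upright and matchbox flat, within 15 mm per mat axis of their squares' centres (brown behind lamp, white-capped behind jar); cover-glass box flat on the matchbox, centres within 12 mm; lamp, jar, oil bottle, timer within 20 mm of their starts; all at rest (x of brown_bottle in the frame of mat between 0.0325 and 0.0625 m and (y of brown_bottle in the frame of mat between -0.11 and -0.08 m or y of brown_bottle in the frame of mat between 0.08 and 0.11 m) and horizontal distance between brown_bottle and lamp below 0.135 m and z of brown_bottle in the frame of mat between -0.002 and 0.008 m and angle between each of brown_bottle, dropper_bottle, stain_bottle, matchbox, coverglass_box, lamp, jar's own z axis and vertical below 0.15 rad and x of dropper_bottle in the frame of mat between 0.0325 and 0.0625 m and (y of dropper_bottle in the frame of mat between -0.11 and -0.08 m or y of dropper_bottle in the frame of mat between 0.08 and 0.11 m) and horizontal distance between dropper_bottle and jar below 0.135 m and z of dropper_bottle in the frame of mat between -0.002 and 0.008 m and x of stain_bottle in the frame of mat between -0.0625 and -0.0325 m and y of stain_bottle in the frame of mat between -0.015 and 0.015 m and z of stain_bottle in the frame of mat between -0.002 and 0.008 m and x of matchbox in the frame of mat between 0.0325 and 0.0625 m and y of matchbox in the frame of mat between -0.015 and 0.015 m and z of matchbox in the frame of mat between -0.002 and 0.008 m and horizontal distance between coverglass_box and matchbox below 0.012 m and z of coverglass_box in the frame of matchbox between 0.01 and 0.018 m and distance of each of lamp, jar from where it was at the start of the episode below 0.02 m and linear speed of each of stain_bottle, brown_bottle, dropper_bottle, matchbox, coverglass_box below 0.02 m/s); the robot touches nothing.
It fails at once if the spirit lamp is shifted more than 20 mm from where it stood (distance of lamp from where it was at the start of the episode above 0.02 m).
It fails at once if the glass jar is shifted more than 20 mm from where it stood (distance of jar from where it was at the start of the episode above 0.02 m).
It fails at once if the black-capped oil bottle is shifted more than 20 mm from where it stood (distance of oil_bottle from where it was at the start of the episode above 0.02 m).
It fails at once if the timer is shifted more than 20 mm from where it stood (distance of timer from where it was at the start of the episode above 0.02 m).
It also fails if it takes over 134 s, if anything falls off the work surface, if the arm or the gripper's body presses on something with over 40 N, if the wrist force passes 120 N, or if a joint passes its speed limit or range.

## Robot

A 7-joint arm with a two-finger parallel gripper is mounted at the origin on a cart in front of the work surface, level with it; the furniture and walls round the work are solid. World frame = base frame: x ahead of the robot, y to its left, z up, the work surface at z = 0. Lengths are in m, angles in degrees, forces in N, time in s.
With the tool pointing down it reaches from about 0.425 to 0.875 m from the base axis. Payload 4.7 kg.
Tool frame: the origin (TCP) lies on the centre line of the jaws, within the pads' length; the fingertips stand 14 mm ahead of it and the grasp point (between the pads) lies 5 mm behind it; z points along the fingers, y is the line along which they close (so a half turn about z gives the same grasp; the last joint's range is limited). The gripper opens to 87 mm and grips with 3 to 60 N. Pads are 19 mm wide; open, the fingers measure 117 mm over their backs; the gripper's body (75 mm by 190 mm) begins 51 mm behind the grasp point.
Start: joints at [-66.285, 18.392, -4.016, 83.108, 1.295, 78.541, -3.26], TCP at [0.253, 0.599, 0.237] pointing down, gripper open.
Joint ranges: [-163.93, 163.93], [-17.29, 119.83], [-79.2, 71.16], [3.27, 140.29], [-89.18, 269.18], [5.43, 117.66], [-154.24, 154.24]. Speed limits (degrees/s): [147.25, 147.25, 180, 180, 180, 180, 180].

## Interface

Orientations are given as [roll, pitch, yaw] about the fixed x, y, z axes, in that order (R = Rz(yaw) Ry(pitch) Rx(roll)).
In Python, from cell import env gives the robot as it stands.
- The arm moves only by the tool jog_arm, never from a script. Its argument "motion" is a list that holds one entry, the list of rows, each a list of 7 numbers: the shift along the tool's x, y, z in units of 0.1 m (1.0 is 0.1 m), then the turn, a rotation vector about the tool's x, y, z in units of 180 degrees (1.0 is 180 degrees), then the closure, from 0 (fully open) to 1 (shut). A call has 1 to 5 rows; each row is the pose to reach, as a shift and turn from the pose commanded when the call began, along the tool's axes at that moment, turning the shorter way round; what a row does not reach only later rows make up. A row lasts 1/10 s, in which the tool goes at most 50 mm and 8.59 degrees, less where a joint would pass 70% of its speed; a pose out of reach is approached as far as the arm can. A call with a number of a shift or a turn outside -1 to 1 is refused whole. A call with a gripper value outside its range is refused whole. The fingers move at their own pace and stop on an object; "grip_force" is the grip in N (left out, the last holds). Time passes only in rows, so rows that repeat a pose let the fingers close. It gives the time, the measured TCP pose, the force, the opening and the grip force at its end, in the units of the state.
- env.get_obs(): the state, without advancing time (a new reading comes with each control period).
- env.read_camera(name): name is "scene" or "top"; returns (picture, depth): 384x512x3 uint8, red, green, blue; 384x512 float32, m along the optical axis (not along the pixel's ray), 0 where there is no reading.
- env.camera_info(name): a dict with "camera_matrix" (3x3 intrinsics, pixels), "origin" and "orientation" of the camera in the world. Camera axes: x right, y down, z forward; pixel columns grow to the right and rows downward; lengths in m; the calibration is good to about 2 mm. A picture is of the moment at which its call begins. camera_info takes no time and is no camera call.
- env.sign_off(): hands the job in; it is judged then, once.
The state is a dict: "time_s": time; "qpos": joint angles; "joint_velocities": joint speeds; "effort": joint torques, N m; "tool_pos": TCP position; "tool_rot": TCP orientation; "force": force on the tool from outside, world axes, zero at the start; "wrist_torque": the same for the moment, N m; "grip_width": finger opening in m; "grasp_force": force on a finger pad.
Only numpy, scipy, OpenCV 4.12 (cv2) and the standard library are available. Lean on these libraries where they do the work, as an engineer would, in place of code of your own. Each camera call takes 0.05 s, during which the arm holds its last target. There are 200 camera calls.

## Working session

There is one attempt and no reset: what is moved stays moved. The work goes in short steps, Python scripts to look and compute and a tool call to move; the robot and the scene stay as the last step left them, time stands still between calls to the robot, and variables do not carry over. Pictures are saved under pics/ and viewed, at most 14 in all, crops included, and the job is handed in when it is done.

Besides the shell and the picture viewer there is one more tool, called after ">>>" as name(argument=value, ...), one argument or row to a line, values as JSON. jog_arm: Moves the arm, as the interface text tells. Shifts and turns lie within -1 to 1; 1 stands for 0.1 m of shift or 180 degrees of turn. Its arguments: {"type":"object","properties":{"motion":{"type":"array","items":{"type":"array","items":{"type":"array","items":{"type":"number"}}}},"grip_force":{"type":"number"}},"required":["motion"]}

```bash
ls; mkdir -p pics
python3 - <<'E'
from cell import env
import cv2, numpy as np
for n in("top","scene"):
    p,d=env.read_camera(n); cv2.imwrite(f"pics/{n}0.png",cv2.resize(p[:,:,::-1],(800,600))); np.savez(f"{n}0.npz",p=p,d=d)
    print(n,env.camera_info(n))
print(env.get_obs())
E
```

```text
pics
top {'camera_matrix': array([[386.13513732,   0.        , 251.36701548],
       [  0.        , 386.13513732, 194.4927603 ],
       [  0.        ,   0.        ,   1.        ]]), 'origin': array([0.39101677, 0.06538873, 1.04802501]), 'orientation': array([-169.84989353,    2.01947207,  -91.5357146 ])}
scene {'camera_matrix': array([[410.60201451,   0.        , 256.65505426],
       [  0.        , 410.60201451, 200.12106925],
       [  0.        ,   0.        ,   1.        ]]), 'origin': array([ 0.07771782, -0.31711116,  0.79420699]), 'orientation': array([-139.59523644,    0.28948541,  -49.42929429])}
{'time_s': 0.1, 'qpos': array([-66.28502936,  18.43721351,  -4.01714317,  83.16944835,
         1.29608692,  78.54141096,  -3.25982785]), 'joint_velocities': array([-0.00895009, -0.09264387, -0.05327554, -0.155228  ,  0.04628245,
        0.03776338, -0.01785877]), 'effort': array([ 1.90141253e-05, -4.92571664e+01, -4.05505691e-01, -3.13400888e+01,
       -6.40696893e-02,  3.95787566e-02,  7.57297380e-05]), 'tool_pos': array([0.2528498 , 0.59827514, 0.23553042]), 'tool_rot': array([-1.79897231e+02,  6.09263591e-03,  1.57096582e+02]), 'force': array([ 0.82135941,  0.18134833, -0.93211682]), 'wrist_torque': array([-0.01841467,  0.03325932,  0.02746893]), 'grasp_force': 0.0, 'grip_width': 0.08705652284599032}
```

View pics/top0.png

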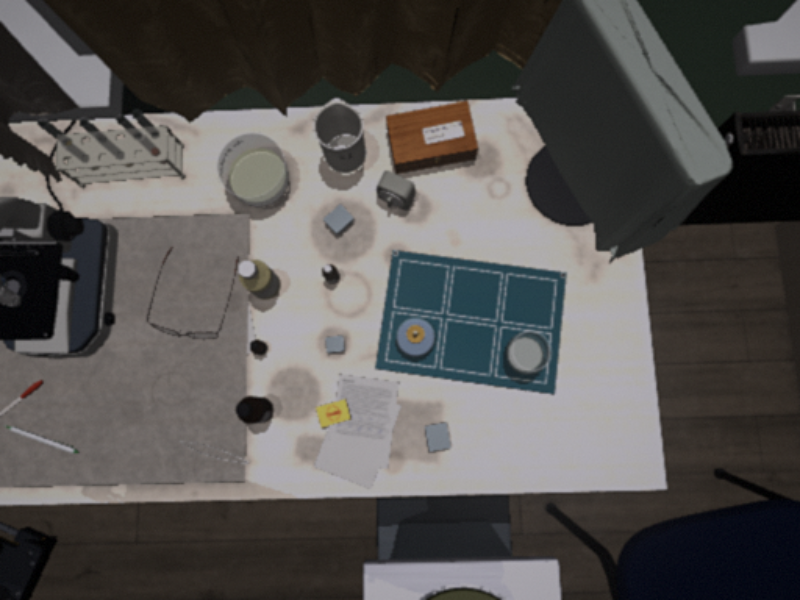

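View pics/scene0.png

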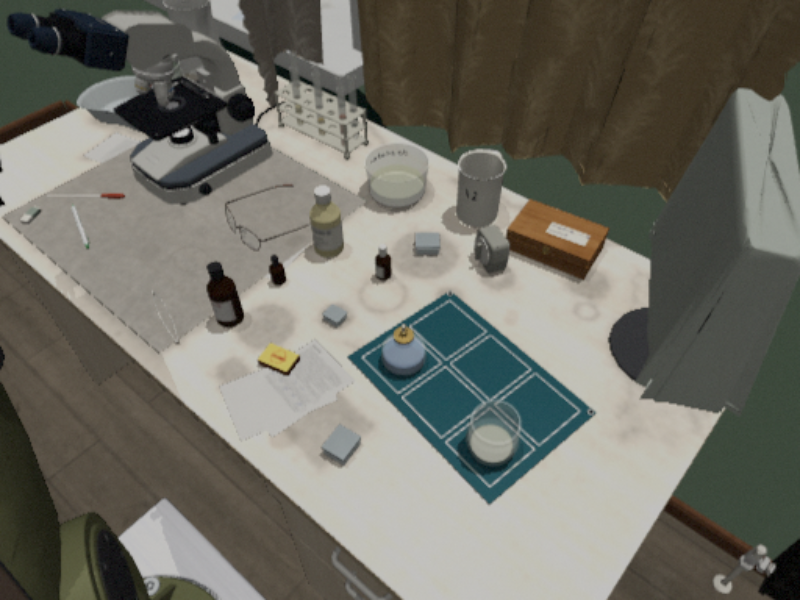

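The lamp is front-left at (415,335) and the jar front-right at (527,352). In the top view the cream bottle is at (255,278), the tall brown at (253,409), the white-capped dropper at (330,272), the black-capped oil bottle at (258,347) and the matchbox at (333,412). There are three candidate blue boxes, at (339,219), (335,344) and (437,437); I'll measure their sizes.

```bash
cat > h.py <<'E'
import numpy as np, cv2
from scipy.spatial.transform import Rotation as R
from cell import env
def load(n,f=None):
    if f: z=np.load(f); return z['p'],z['d']
    return env.read_camera(n)
def cam(n):
    c=env.camera_info(n); return c['camera_matrix'],c['origin'],R.from_euler('xyz',c['orientation'],degrees=True).as_matrix()
def rays(n,uv):
    K,o,M=cam(n); uv=np.atleast_2d(uv).astype(float)
    return o,(np.c_[uv,np.ones(len(uv))]@np.linalg.inv(K).T)@M.T
def plane(n,uv,z):
    o,r=rays(n,uv); return (o+r*((z-o[2])/r[:,2])[:,None])[:,:2]
def cloud(n,d):
    v,u=np.mgrid[:384,:512]; o,r=rays(n,np.c_[u.ravel(),v.ravel()])
    return (o+r*d.reshape(-1,1)).reshape(384,512,3)
E
python3 - <<'E'
from h import *
np.set_printoptions(precision=4,suppress=True)
P,D=load('top','top0.npz'); C=cloud('top',D)
S,DS=load('scene','scene0.npz'); CS=cloud('scene',DS)
hsv=cv2.cvtColor(P,cv2.COLOR_RGB2HSV); hs=cv2.cvtColor(S,cv2.COLOR_RGB2HSV)
s=.64
# mat
for n,H in(('top',hsv),('scene',hs)):
    m=cv2.inRange(H,(85,90,30),(108,255,140)); m=cv2.morphologyEx(m,cv2.MORPH_CLOSE,np.ones((9,9)))
    c=max(cv2.findContours(m,0,1)[0],key=cv2.contourArea)[:,0]
    r=cv2.minAreaRect(plane(n,cv2.convexHull(c)[:,0],.003).astype(np.float32)*1000); print('mat',n,r)
# boxes
def box(n,H,uv,z,lo,hi):
    w=18; u,v=int(uv[0]*s),int(uv[1]*s); m=np.zeros(H.shape[:2],np.uint8)
    m[v-w:v+w,u-w:u+w]=cv2.inRange(H,lo,hi)[v-w:v+w,u-w:u+w]
    cs=cv2.findContours(m,0,1)[0]; c=max(cs,key=cv2.contourArea)[:,0]
    r=cv2.minAreaRect(plane(n,c,z).astype(np.float32)*1000); print('box',n,uv,[np.round(x,1) for x in r], np.median(H[v-3:v+4,u-3:u+4].reshape(-1,3),0))
for uv in((339,219),(335,344),(437,437)): box('top',hsv,uv,.015,(90,35,60),(125,160,200))
for uv in((427,240),(335,313),(341,441)): box('scene',hs,uv,.015,(90,35,60),(125,160,200))
box('top',hsv,(333,412),.014,(15,120,100),(35,255,255)); box('scene',hs,(279,355),.014,(15,120,100),(35,255,255))
# tall things: cluster of cloud
for nm,uv,us in(('stain',(255,278),(326,222)),('brown',(253,409),(224,295)),('drop',(330,272),(383,263)),('oil',(258,347),(277,270)),('timer',(395,192),(490,250)),('lamp',(415,335),(404,352)),('jar',(527,352),(493,435))):
    for n,c,q in(('top',C,uv),('scene',CS,us)):
        w=34; u,v=int(q[0]*s),int(q[1]*s); a=c[max(v-w,0):v+w,max(u-w,0):u+w].reshape(-1,3); 
        o=a[np.argmin(np.abs(a[:,2]-.03)+0)] if 0 else c[v,u]
        a=a[(a[:,2]>.012)&(np.hypot(*(a[:,:2]-o[:2]).T)<.06)]
        print(nm,n,len(a),o,np.percentile(a,1,0),np.percentile(a,99,0))
    
v=np.hstack([cv2.resize(P[int(y*s)-20:int(y*s)+20,int(x*s)-20:int(x*s)+20,::-1],(260,260),interpolation=2) for x,y in((339,219),(335,344),(437,437))])
cv2.imwrite('pics/boxes.png',v)
E
```

```text
mat top ((546.481689453125, -38.41252136230469), (304.154052734375, 210.27174377441406), 80.24102020263672)
mat scene ((545.355224609375, -39.41285705566406), (307.2892150878906, 212.10047912597656), 80.24922943115234)Traceback (most recent call last):
  File "<stdin>", line 18, in <module>
  File "<stdin>", line 16, in box
ValueError: max() iterable argument is empty
```

```bash
cat > m.py <<'E'
from h import *
np.set_printoptions(precision=4,suppress=True)
P,D=load('top','top0.npz'); C=cloud('top',D)
S,DS=load('scene','scene0.npz'); CS=cloud('scene',DS)
hsv=cv2.cvtColor(P,cv2.COLOR_RGB2HSV); hs=cv2.cvtColor(S,cv2.COLOR_RGB2HSV)
s=.64
def box(n,H,uv,z,lo,hi):
    w=18; u,v=int(uv[0]*s),int(uv[1]*s); m=np.zeros(H.shape[:2],np.uint8)
    print(np.median(H[v-3:v+4,u-3:u+4].reshape(-1,3),0),end=' ')
    m[v-w:v+w,u-w:u+w]=cv2.inRange(H,lo,hi)[v-w:v+w,u-w:u+w]
    cs=cv2.findContours(m,0,1)[0]
    if not cs: print('none'); return
    c=max(cs,key=cv2.contourArea)[:,0]
    r=cv2.minAreaRect(plane(n,c,z).astype(np.float32)*1000); print('box',n,uv,[np.round(x,1) for x in r],cv2.boundingRect(c))
for uv in((339,219),(335,344),(437,437)): box('top',hsv,uv,.015,(85,18,40),(130,255,220))
for uv in((427,240),(335,313),(341,441)): box('scene',hs,uv,.015,(85,18,40),(130,255,220))
box('top',hsv,(333,412),.014,(15,150,100),(35,255,255)); box('scene',hs,(279,355),.014,(15,150,100),(35,255,255))
for nm,uv,us in(('stain',(255,278),(326,222)),('brown',(253,409),(224,295)),('drop',(330,272),(383,263)),('oil',(258,347),(277,270)),('timer',(395,192),(490,250)),('lamp',(415,335),(404,352)),('jar',(527,352),(493,435))):
    for n,c,q in(('top',C,uv),('scene',CS,us)):
        w=34; u,v=int(q[0]*s),int(q[1]*s); a=c[max(v-w,0):v+w,max(u-w,0):u+w].reshape(-1,3); o=c[v,u]
        a=a[(a[:,2]>.012)&(a[:,2]<.2)&(np.hypot(*(a[:,:2]-o[:2]).T)<.05)]
        if len(a): print(nm,n,len(a),o,np.percentile(a,1,0),np.percentile(a,99,0))
        else: print(nm,n,o)
v=np.hstack([cv2.resize(P[int(y*s)-20:int(y*s)+20,int(x*s)-20:int(x*s)+20,::-1],(260,260),interpolation=2) for x,y in((339,219),(335,344),(437,437))])
cv2.imwrite('pics/boxes.png',v)
E
python3 m.py
```

```text
[107.  27. 135.] box top (339, 219) [array([734.8, 191. ]), array([37.6, 40.4]), np.float64(40.3)] (208, 131, 18, 18)
[106.  28. 137.] box top (335, 344) [array([510.6, 199.5]), array([27.1, 26.8]), np.float64(89.6)] (209, 215, 11, 11)
[107.  28. 135.] box top (437, 437) [array([349.8,  29. ]), array([41. , 34.7]), np.float64(9.1)] (272, 271, 16, 18)
[ 93.  12. 149.] none
[ 93.  12. 149.] none
[ 90.  12. 152.] none
[ 21. 150. 172.] box top (333, 412) [array([389.4, 208.4]), array([12.7, 16.2]), np.float64(79.8)] (209, 263, 6, 7)
[ 23. 133. 191.] box scene (279, 355) [array([392.6, 206. ]), array([ 3.5, 10. ]), np.float64(10.5)] (175, 227, 5, 3)
stain top 486 [0.6125 0.3154 0.1071] [0.5951 0.2967 0.0146] [0.6435 0.3454 0.1328]
stain scene 704 [0.6058 0.3063 0.0803] [0.5932 0.2959 0.0133] [0.6372 0.3369 0.1306]
brown top 340 [0.4041 0.3185 0.1028] [0.3821 0.3075 0.0136] [0.4222 0.3439 0.1229]
brown scene 623 [0.3937 0.3103 0.0783] [0.379  0.3065 0.0133] [0.4187 0.3384 0.1205]
drop top 105 [0.628  0.2008 0.057 ] [0.6195 0.1907 0.0173] [0.6449 0.2161 0.0717]
drop scene 167 [0.624  0.1951 0.0431] [0.6167 0.1895 0.0127] [0.6393 0.2121 0.071 ]
oil top 85 [0.506  0.3255 0.0425] [0.4968 0.3189 0.0151] [0.5202 0.3404 0.0604]
oil scene 133 [0.5049 0.324  0.0361] [0.4937 0.3176 0.0129] [0.5175 0.3387 0.0586]
timer top 429 [0.7657 0.0884 0.0632] [0.7512 0.0533 0.0159] [0.8015 0.1187 0.0643]
timer scene 493 [0.7537 0.0745 0.0513] [0.7491 0.0516 0.013 ] [0.7957 0.1142 0.063 ]
lamp top 509 [0.5148 0.0618 0.0751] [0.4854 0.0278 0.0187] [0.5485 0.0907 0.0759]
lamp scene 683 [0.5039 0.0487 0.0471] [0.483  0.0264 0.0135] [0.5411 0.0864 0.0796]
jar top 557 [ 0.4872 -0.1292  0.0131] [ 0.4491 -0.1583  0.0121] [ 0.5166 -0.091   0.0719]
jar scene 1100 [ 0.4945 -0.1202  0.013 ] [ 0.4472 -0.1609  0.0123] [ 0.5161 -0.0943  0.0707]
```

View pics/boxes.png

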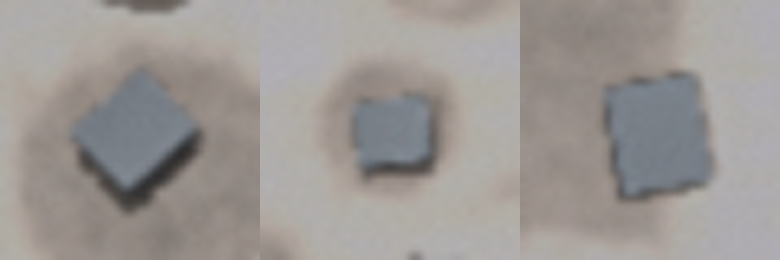

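All three blue boxes share the colour. (339,219) measures about 40x43 mm and (437,437) about 37x43 mm, so both are too big. (335,344) is about 28x33 mm, which fits, and the enlarged crop (centre tile) confirms it is the smallest. Next I'll refine the yaw of the two boxes.

```bash
cat >> h.py <<'E'
def go(x,y,z,yaw=None):
    "print shift in tool axes (0.1 m units) and turn about tool z (180-deg units) from the measured pose"
    o=env.get_obs(); M=R.from_euler('xyz',o['tool_rot'],degrees=True).as_matrix()
    s=M.T@(np.array([x,y,z])-o['tool_pos'])*10
    t='' if yaw is None else f" turnz {-((yaw-o['tool_rot'][2]+180)%360-180)/180:.3f}"
    print('shift',np.round(s,3),t)
E
python3 - <<'E'
from h import *
np.set_printoptions(precision=4,suppress=True)
for n,qs in(('top',((333,412),(335,344))),('scene',((279,355),(335,313)))):
    p,d=load(n,n+'0.npz'); c=cloud(n,d); H=cv2.cvtColor(p,cv2.COLOR_RGB2HSV)
    for k,q in enumerate(qs):
        u,v=int(q[0]*.64),int(q[1]*.64); w=18
        m=np.zeros((384,512),np.uint8); sl=np.s_[v-w:v+w,u-w:u+w]
        z=c[sl][...,2]; m[sl]=((z>.009)&(z<.03)).astype(np.uint8)
        _,l,st,ce=cv2.connectedComponentsWithStats(m); i=l[v,u]
        pts=c[l==i]; r=cv2.minAreaRect((pts[:,:2]*1000).astype(np.float32))
        print(n,'matchbox' if k==0 else 'cover',i,len(pts),[np.round(x,1) for x in r],np.percentile(pts[:,2],[5,50,95]))
go(.3,.4,.2355,80.25); go(.6,.3,.2)
E
```

```text
top matchbox 1 278 [array([393.5, 203.5]), array([35.6, 52.8]), np.float64(14.2)] [0.0113 0.0144 0.0176]
top cover 1 119 [array([511.6, 199.6]), array([27.4, 31.7]), np.float64(5.0)] [0.0117 0.0148 0.0181]
scene matchbox 1 304 [array([391.5, 203.3]), array([40.3, 55.4]), np.float64(15.3)] [0.0108 0.0136 0.0159]
scene cover 1 119 [array([510.5, 199. ]), array([29.1, 31. ]), np.float64(5.8)] [0.0103 0.0139 0.0165]
shift [-1.206 -1.643  0.003]  turnz 0.427
shift [-4.359 -1.396  0.358]
```

>>> jog_arm(
  motion=[
    [[-1,-1,0,0,0,0.23,0],[-1,-1,0,0,0,0.23,0],[-1,-1,0,0,0,0.23,0],[-1,-1,0,0,0,0.23,0],[-1,-1,0,0,0,0.23,0]],
  ],
  grip_force=20,
)

```text
time_s: 0.6
tool_pos: [0.3073, 0.466, 0.2365]
tool_rot: [-180.0, 0.0, 115.2]
force: [0.3, 0.7, 0.6]
grip_width: 0.087
grasp_force: 0.0
```

```bash
python3 -c "
from h import *
go(.392,.2033,.12,104.5);print(env.get_obs()['tool_pos'],env.get_obs()['tool_rot'])"
```

```text
shift [-2.737 -0.351  1.166]  turnz 0.059
[0.30727874 0.46595683 0.2365391 ] [-1.79996267e+02  6.43412704e-03  1.15182351e+02]
```

>>> jog_arm(
  motion=[
    [[-1,-0.13,0,0,0,0.059,0],[-1,-0.13,0,0,0,0.059,0],[-1,-0.13,0,0,0,0.059,0]],
  ],
)

```text
time_s: 0.9
tool_pos: [0.3413, 0.3652, 0.2364]
tool_rot: [180.0, 0.2, 104.5]
force: [-0.2, 0.5, -0.3]
grip_width: 0.0871
grasp_force: 0.0
```

>>> jog_arm(
  motion=[
    [[-1,0.05,0.3,0,0,0,0],[-1,0.05,0.3,0,0,0,0],[-1,0.05,0.3,0,0,0,0]],
  ],
)

```text
time_s: 1.2
tool_pos: [0.3699, 0.2702, 0.2046]
tool_rot: [-179.8, 0.2, 104.6]
force: [0.0, -0.0, 0.3]
grip_width: 0.0872
grasp_force: 0.0
```

>>> jog_arm(
  motion=[
    [[-0.75,0.055,0.6,0,0,0,0],[-0.75,0.055,0.6,0,0,0,0],[-0.75,0.055,0.6,0,0,0,0],[-0.75,0.055,0.6,0,0,0,0]],
  ],
)

```text
time_s: 1.6
tool_pos: [0.3932, 0.2054, 0.146]
tool_rot: [-179.9, -0.0, 105.0]
force: [0.1, 0.8, -0.0]
grip_width: 0.0873
grasp_force: 0.0
```

```bash
python3 -c "
from h import *
go(.392,.2033,.017,104.5)"
```

```text
shift [-0.018 -0.015  1.29 ]  turnz 0.003
```

>>> jog_arm(
  motion=[
    [[-0.018,-0.015,0.45,0,0,0,0],[-0.018,-0.015,0.9,0,0,0,0],[-0.018,-0.015,0.9,0,0,0,0]],
  ],
)

```text
time_s: 1.9
tool_pos: [0.3886, 0.2028, 0.0527]
tool_rot: [-179.5, 0.2, 105.2]
force: [-0.4, -0.6, 0.4]
grip_width: 0.0873
grasp_force: 0.0
```

>>> jog_arm(
  motion=[
    [[0,0,0.2,0,0,0,0],[0,0,0.38,0,0,0,0],[0,0,0.38,0,0,0,0]],
  ],
)

```text
time_s: 2.2
tool_pos: [0.3922, 0.2047, 0.019]
tool_rot: [-179.9, 0.0, 105.2]
force: [0.0, -0.7, -0.3]
grip_width: 0.0873
grasp_force: 0.0
```

>>> jog_arm(
  motion=[
    [[0,0,0,0,0,0,1],[0,0,0,0,0,0,1],[0,0,0,0,0,0,1],[0,0,0,0,0,0,1],[0,0,0,0,0,0,1]],
  ],
  grip_force=15,
)

```text
time_s: 2.7
tool_pos: [0.3928, 0.2038, 0.019]
tool_rot: [180.0, -0.0, 105.1]
force: [0.4, 0.5, 0.3]
grip_width: 0.0546
grasp_force: 0.0
```

>>> jog_arm(
  motion=[
    [[0,0,0,0,0,0,1],[0,0,0,0,0,0,1],[0,0,0,0,0,0,1],[0,0,0,0,0,0,1]],
  ],
)

```text
time_s: 3.1
tool_pos: [0.3926, 0.2036, 0.0186]
tool_rot: [180.0, 0.0, 105.1]
force: [0.2, -0.2, 0.7]
grip_width: 0.0358
grasp_force: 15.0
```

>>> jog_arm(
  motion=[
    [[0,0,-0.3,0,0,0,1],[0,0,-0.8,0,0,0,1],[0,0,-1,0,0,0,1]],
  ],
)

```text
time_s: 3.4
tool_pos: [0.3943, 0.2045, 0.1223]
tool_rot: [179.7, -0.1, 105.1]
force: [0.7, 0.5, -1.1]
grip_width: 0.036
grasp_force: 15.0
```

>>> jog_arm(
  motion=[
    [[-0.25,0.1,-0.25,0,0,0.035,1],[-0.5,0.2,-0.25,0,0,0.07,1],[-0.75,0.3,-0.25,0,0,0.105,1],[-1,0.4,-0.25,0,0,0.138,1],[-1,0.4,-0.25,0,0,0.138,1]],
  ],
)

```text
time_s: 3.9
tool_pos: [0.4591, 0.1139, 0.1438]
tool_rot: [179.9, 0.1, 79.8]
force: [-0.0, 0.3, -0.1]
grip_width: 0.0358
grasp_force: 15.0
```

>>> jog_arm(
  motion=[
    [[-0.2,0.2,0,0,0,0,1],[-0.45,0.5,0,0,0,0,1],[-0.7,0.8,0,0,0,0,1]],
  ],
)

```text
time_s: 4.2
tool_pos: [0.5244, 0.0352, 0.1435]
tool_rot: [-180.0, -0.1, 80.4]
force: [0.6, 0.3, 0.3]
grip_width: 0.036
grasp_force: 15.0
```

>>> jog_arm(
  motion=[
    [[-0.25,0.3,0,0,0,0,1],[-0.5,0.6,0,0,0,0,1],[-0.69,0.81,0,0,0,0,1],[-0.69,0.81,0,0,0,0,1]],
  ],
)

```text
time_s: 4.6
tool_pos: [0.5935, -0.0509, 0.1433]
tool_rot: [179.9, 0.2, 80.0]
force: [-0.2, -0.4, 0.2]
grip_width: 0.0361
grasp_force: 15.0
```

```bash
python3 -c "
from h import *
go(.5928,-.047,.0226,80.25);print(env.get_obs()['grip_width'])"
```

```text
shift [ 0.04  -0.015  1.206]  turnz -0.001
0.03610924797700867
```

>>> jog_arm(
  motion=[
    [[0.04,-0.015,0.3,0,0,0,1],[0.04,-0.015,0.6,0,0,0,1],[0.04,-0.015,0.9,0,0,0,1],[0.04,-0.015,0.9,0,0,0,1],[0.04,-0.015,0.9,0,0,0,1]],
  ],
)

```text
time_s: 5.1
tool_pos: [0.5909, -0.0415, 0.0536]
tool_rot: [-179.9, -0.0, 80.3]
force: [0.3, -0.6, 0.8]
grip_width: 0.0358
grasp_force: 15.0
```

>>> jog_arm(
  motion=[
    [[0,0,0.1,0,0,0,1],[0,0,0.2,0,0,0,1],[0,0,0.28,0,0,0,1],[0,0,0.31,0,0,0,1],[0,0,0.31,0,0,0,1]],
  ],
)

```text
time_s: 5.6
tool_pos: [0.5913, -0.0427, 0.0222]
tool_rot: [-180.0, 0.0, 80.2]
force: [0.2, 0.2, 0.2]
grip_width: 0.0357
grasp_force: 15.0
```

>>> jog_arm(
  motion=[
    [[0,0,0,0,0,0,0.3],[0,0,0,0,0,0,0.3],[0,0,0,0,0,0,0.3],[0,0,0,0,0,0,0.3],[0,0,0,0,0,0,0.3]],
  ],
)

```text
time_s: 6.1
tool_pos: [0.5916, -0.0426, 0.0227]
tool_rot: [180.0, -0.0, 80.2]
force: [0.5, -0.3, -0.4]
grip_width: 0.06
grasp_force: 0.0
```

>>> jog_arm(
  motion=[
    [[0,0,-0.2,0,0,0,0.2],[0,0,-0.6,0,0,0,0],[0,0,-1,0,0,0,0],[0,0,-1,0,0,0,0]],
  ],
)

```text
time_s: 6.5
tool_pos: [0.5955, -0.0433, 0.1286]
tool_rot: [179.4, -0.2, 80.2]
force: [0.1, -0.4, 0.4]
grip_width: 0.0834
grasp_force: 0.0
```

```bash
python3 -c "
from h import *
go(.511,.199,.018,95.4)"
```

```text
shift [ 2.241 -1.256  1.099]  turnz -0.084
```

>>> jog_arm(
  motion=[
    [[0.45,-0.25,-0.2,0,0,-0.042,0],[0.9,-0.5,-0.2,0,0,-0.084,0],[0.9,-0.5,-0.2,0,0,-0.084,0]],
  ],
)

```text
time_s: 6.8
tool_pos: [0.5557, 0.0624, 0.1426]
tool_rot: [-180.0, -0.3, 96.0]
force: [-1.0, 1.1, -0.1]
grip_width: 0.0868
grasp_force: 0.0
```

>>> jog_arm(
  motion=[
    [[0.4,-0.1,0,0,0,0,0],[0.8,-0.2,0,0,0,0,0]],
  ],
)

```text
time_s: 7.0
tool_pos: [0.5297, 0.1323, 0.1423]
tool_rot: [180.0, 0.0, 95.2]
force: [0.3, 0.5, -0.7]
grip_width: 0.0869
grasp_force: 0.0
```

>>> jog_arm(
  motion=[
    [[0.4,-0.08,0.1,0,0,0,0],[0.68,-0.13,0.2,0,0,0,0],[0.68,-0.13,0.2,0,0,0,0],[0.68,-0.13,0.2,0,0,0,0],[0.68,-0.13,0.2,0,0,0,0]],
  ],
)

```text
time_s: 7.5
tool_pos: [0.5114, 0.1972, 0.1226]
tool_rot: [180.0, 0.0, 95.2]
force: [-0.2, -0.0, 0.1]
grip_width: 0.0872
grasp_force: 0.0
```

```bash
python3 -c "
from h import *
go(.511,.199,.018,95.4)
p,d=load('top'); s=load('scene')[0]
cv2.imwrite('pics/a.png',np.vstack([cv2.resize(p[120:270,170:380,::-1],(420,300)),cv2.resize(s[150:300,150:360,::-1],(420,300))]))"
```

```text
shift [ 0.019 -0.003  1.046]  turnz -0.001
```

View pics/a.png

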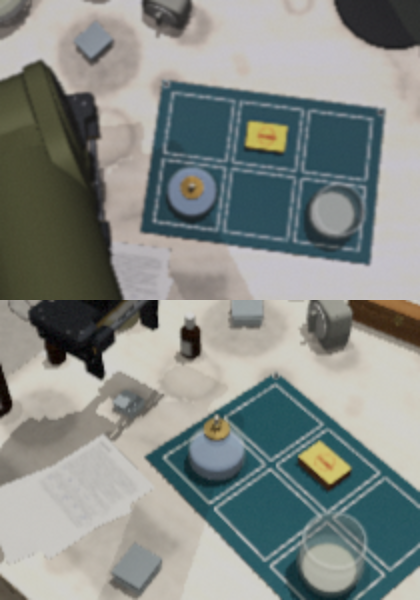

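The matchbox lies near the centre of the back-middle square (top tile 266,137), and the small cover box (scene tile 125,400) is under the gripper.

>>> jog_arm(
  motion=[
    [[0.019,0,0.35,0,0,0,0],[0.019,0,0.7,0,0,0,0],[0.019,0,0.9,0,0,0,0],[0.019,0,0.9,0,0,0,0]],
  ],
)

```text
time_s: 8.0
tool_pos: [0.5087, 0.1985, 0.0299]
tool_rot: [-179.7, 0.2, 95.2]
force: [0.7, -0.2, 0.0]
grip_width: 0.087
grasp_force: 0.0
```

>>> jog_arm(
  motion=[
    [[0,0,0.1,0,0,0,0],[0,0,0.14,0,0,0,0],[0,0,0.14,0,0,0,1],[0,0,0.14,0,0,0,1],[0,0,0.14,0,0,0,1]],
  ],
)

```text
time_s: 8.5
tool_pos: [0.5111, 0.201, 0.0193]
tool_rot: [179.9, -0.0, 95.4]
force: [1.1, 0.3, 0.2]
grip_width: 0.0706
grasp_force: 0.0
```

>>> jog_arm(
  motion=[
    [[0,0,0,0,0,0,1],[0,0,0,0,0,0,1],[0,0,0,0,0,0,1],[0,0,0,0,0,0,1],[0,0,0,0,0,0,1]],
  ],
)

```text
time_s: 9.0
tool_pos: [0.5106, 0.2007, 0.0186]
tool_rot: [180.0, -0.0, 95.4]
force: [-0.3, 0.1, 0.8]
grip_width: 0.031
grasp_force: 0.0
```

>>> jog_arm(
  motion=[
    [[0,0,0,0,0,0,1],[0,0,0,0,0,0,1],[0,0,0,0,0,0,1]],
  ],
)

```text
time_s: 9.3
tool_pos: [0.5106, 0.2007, 0.0186]
tool_rot: [180.0, -0.0, 95.4]
force: [-0.5, -0.0, -0.9]
grip_width: 0.0271
grasp_force: 15.0
```

>>> jog_arm(
  motion=[
    [[0,0,-0.3,0,0,0,1],[0,0,-0.7,0,0,0,1],[0,0,-1,0,0,0,1]],
  ],
)

```text
time_s: 9.6
tool_pos: [0.511, 0.2007, 0.1204]
tool_rot: [179.9, -0.0, 95.3]
force: [0.1, 0.6, 0.4]
grip_width: 0.0272
grasp_force: 15.0
```

>>> jog_arm(
  motion=[
    [[-0.3,0.05,-0.25,0,0,0.03,1],[-0.65,0.1,-0.25,0,0,0.06,1],[-1,0.2,-0.25,0,0,0.084,1]],
  ],
)

```text
time_s: 9.9
tool_pos: [0.5403, 0.1025, 0.1449]
tool_rot: [179.9, -0.1, 80.1]
force: [-0.8, -0.1, 0.1]
grip_width: 0.0275
grasp_force: 15.0
```

>>> jog_arm(
  motion=[
    [[-0.35,0.2,0,0,0,0,1],[-0.7,0.4,0,0,0,0,1]],
  ],
)

```text
time_s: 10.1
tool_pos: [0.5677, 0.0261, 0.1438]
tool_rot: [180.0, -0.0, 80.3]
force: [0.3, 0.4, -0.8]
grip_width: 0.0276
grasp_force: 15.0
```

>>> jog_arm(
  motion=[
    [[-0.35,0.2,0,0,0,0,1],[-0.63,0.354,0,0,0,0,1],[-0.63,0.354,0,0,0,0,1],[-0.63,0.354,0,0,0,0,1],[-0.63,0.354,0,0,0,0,1]],
  ],
)

```text
time_s: 10.6
tool_pos: [0.5913, -0.0392, 0.1432]
tool_rot: [-179.9, -0.1, 80.3]
force: [-0.5, -0.0, -0.6]
grip_width: 0.0271
grasp_force: 15.0
```

```bash
python3 -c "
from h import *
go(.5916,-.041,.0364,80.25)
p,d=load('top'); s,ds=load('scene'); print(env.get_obs()['grip_width'])
for n,q in(('top',p),('scene',s)):
    m=cv2.inRange(cv2.cvtColor(q,cv2.COLOR_RGB2HSV),(15,90,90),(35,255,255)); v,u=np.nonzero(m)
    xy=plane(n,np.c_[u,v],.017); k=np.hypot(xy[:,0]-.5916,xy[:,1]+.0426)<.05; print(n,k.sum(),cv2.minAreaRect((xy[k]*1000).astype(np.float32)) if k.sum() else 0)
"
```

```text
shift [-0.018  0.007  1.068]  turnz 0.000
0.027578099901089146
top 1 ((587.9144897460938, -19.189306259155273), (0.0, 0.0), 0.0)
scene 283 ((589.776123046875, -43.27086639404297), (54.21530532836914, 36.49253463745117), 79.90896606445312)
```

>>> jog_arm(
  motion=[
    [[-0.018,0,0.3,0,0,0,1],[-0.018,0,0.6,0,0,0,1],[-0.018,0,0.85,0,0,0,1],[-0.018,0,0.85,0,0,0,1],[-0.018,0,0.85,0,0,0,1]],
  ],
)

```text
time_s: 11.2
tool_pos: [0.5913, -0.0418, 0.0589]
tool_rot: [-180.0, -0.0, 80.3]
force: [0.7, -0.6, -0.3]
grip_width: 0.027
grasp_force: 15.0
```

>>> jog_arm(
  motion=[
    [[0,0,0.06,0,0,0,1],[0,0,0.12,0,0,0,1],[0,0,0.18,0,0,0,1],[0,0,0.21,0,0,0,1],[0,0,0.21,0,0,0,1]],
  ],
)

```text
time_s: 11.7
tool_pos: [0.5909, -0.0427, 0.037]
tool_rot: [-179.9, 0.0, 80.2]
force: [-1.0, 0.2, 0.1]
grip_width: 0.0275
grasp_force: 15.0
```

>>> jog_arm(
  motion=[
    [[0,0,0,0,0,0,0.4],[0,0,0,0,0,0,0.4],[0,0,0,0,0,0,0.4],[0,0,0,0,0,0,0.4],[0,0,0,0,0,0,0.4]],
  ],
)

```text
time_s: 12.2
tool_pos: [0.5914, -0.0426, 0.0377]
tool_rot: [180.0, -0.0, 80.2]
force: [1.3, -0.7, 0.6]
grip_width: 0.051
grasp_force: 0.0
```

>>> jog_arm(
  motion=[
    [[0,0,-0.1,0,0,0,0.3],[0,0,-0.4,0,0,0,0],[0,0,-0.9,0,0,0,0],[0,0,-0.9,0,0,0,0],[0,0,-0.9,0,0,0,0]],
  ],
)

```text
time_s: 12.7
tool_pos: [0.5926, -0.0427, 0.1298]
tool_rot: [179.8, -0.1, 80.2]
force: [-0.0, -0.5, -0.8]
grip_width: 0.0828
grasp_force: 0.0
```

```bash
python3 -c "
from h import *
go(.6315,.2035,.037,110)"
```

```text
shift [ 2.491 -0.038  0.931]  turnz -0.165
```

>>> jog_arm(
  motion=[
    [[0.5,0,-0.1,0,0,0,0],[0.95,0,-0.1,0,0,0,0]],
  ],
)

```text
time_s: 12.9
tool_pos: [0.6075, 0.0505, 0.1379]
tool_rot: [180.0, -0.0, 80.0]
force: [0.4, 0.1, 0.2]
grip_width: 0.0865
grasp_force: 0.0
```

>>> jog_arm(
  motion=[
    [[0.45,-0.02,0,0,0,0,0],[0.95,-0.02,0,0,0,0,0]],
  ],
)

```text
time_s: 13.1
tool_pos: [0.6206, 0.1457, 0.1364]
tool_rot: [-179.9, 0.1, 80.2]
force: [1.5, -0.1, 0.4]
grip_width: 0.0869
grasp_force: 0.0
```

>>> jog_arm(
  motion=[
    [[0.4,-0.02,0,0,0,0,0],[0.59,-0.02,0,0,0,0,0],[0.59,-0.02,0,0,0,0,0],[0.59,-0.02,0,0,0,0,0],[0.59,-0.02,0,0,0,0,0]],
  ],
)

```text
time_s: 13.6
tool_pos: [0.6298, 0.1998, 0.1373]
tool_rot: [-180.0, 0.1, 80.0]
force: [0.0, -0.8, 1.3]
grip_width: 0.0875
grasp_force: 0.0
```

```bash
python3 -c "
from h import *
go(.6315,.2035,.037)
p,d=load('top'); s,ds=load('scene')
cv2.imwrite('pics/b.png',np.vstack([cv2.resize(p[120:270,170:380,::-1],(420,300)),cv2.resize(s[130:280,180:390,::-1],(420,300))]))"
```

```text
shift [0.041 0.011 1.003]
```

View pics/b.png

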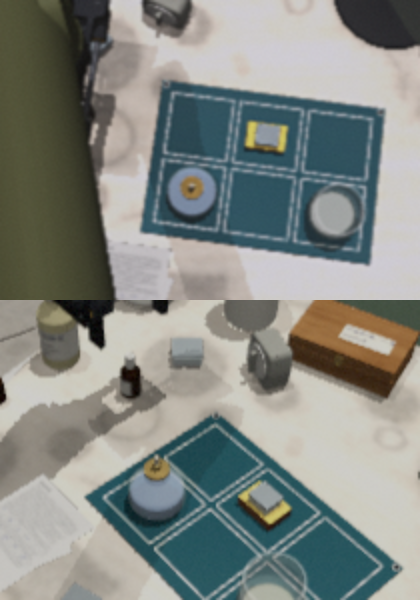

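The cover box sits centred on the matchbox (265,133 in the top tile). The white-capped dropper at (130,378) in the scene tile is under the open fingers, so I'll descend onto it.

>>> jog_arm(
  motion=[
    [[0.04,0.01,0.35,0,0,0,0],[0.04,0.01,0.7,0,0,0,0],[0.04,0.01,1,0,0,0,0],[0.04,0.01,1,0,0,0,0],[0.04,0.01,1,0,0,0,0]],
  ],
)

```text
time_s: 14.2
tool_pos: [0.6315, 0.206, 0.0381]
tool_rot: [-180.0, 0.0, 80.1]
force: [0.2, -0.4, -0.1]
grip_width: 0.0873
grasp_force: 0.0
```

>>> jog_arm(
  motion=[
    [[0,0,0,0,0,0,1],[0,0,0,0,0,0,1],[0,0,0,0,0,0,1],[0,0,0,0,0,0,1],[0,0,0,0,0,0,1]],
  ],
  grip_force=12,
)

```text
time_s: 14.7
tool_pos: [0.6314, 0.2074, 0.0381]
tool_rot: [180.0, -0.0, 80.2]
force: [1.1, 0.4, -0.2]
grip_width: 0.0546
grasp_force: 0.0
```

>>> jog_arm(
  motion=[
    [[0,0,0,0,0,0,1],[0,0,0,0,0,0,1],[0,0,0,0,0,0,1],[0,0,0,0,0,0,1],[0,0,0,0,0,0,1]],
  ],
)

```text
time_s: 15.2
tool_pos: [0.6313, 0.2071, 0.0375]
tool_rot: [180.0, 0.0, 80.2]
force: [0.5, -0.5, 0.4]
grip_width: 0.0265
grasp_force: 12.0
```

```bash
python3 -c "
from h import *
o=env.get_obs(); print(o['tool_pos'],o['grip_width'],o['grasp_force']); go(.5767,-.1406,.15,80.25)"
```

```text
[0.63126154 0.20712519 0.03750754] 0.02652677557718056 11.997318745125085
shift [-3.519  0.052 -1.125]  turnz -0.000
```

>>> jog_arm(
  motion=[
    [[0,0,-0.3,0,0,0,1],[0,0,-0.6,0,0,0,1],[0,0,-0.9,0,0,0,1]],
  ],
)

```text
time_s: 15.5
tool_pos: [0.6309, 0.207, 0.1283]
tool_rot: [-180.0, 0.0, 80.2]
force: [0.7, -0.4, -0.1]
grip_width: 0.0265
grasp_force: 12.0
```

>>> jog_arm(
  motion=[
    [[-0.3,0,0,0,0,0,1],[-0.65,0,0,0,0,0,1],[-1,0.02,0,0,0,0,1]],
  ],
)

```text
time_s: 15.8
tool_pos: [0.6158, 0.1077, 0.1278]
tool_rot: [180.0, -0.0, 80.3]
force: [0.3, 0.2, -0.6]
grip_width: 0.0269
grasp_force: 12.0
```

>>> jog_arm(
  motion=[
    [[-0.35,0,0,0,0,0,1],[-0.7,0,0,0,0,0,1],[-1,0.02,0,0,0,0,1]],
  ],
)

```text
time_s: 16.1
tool_pos: [0.6006, 0.0073, 0.1277]
tool_rot: [-180.0, 0.0, 80.2]
force: [0.3, 0.8, -0.8]
grip_width: 0.0268
grasp_force: 12.0
```

>>> jog_arm(
  motion=[
    [[-0.35,0,0,0,0,0,1],[-0.7,0,0,0,0,0,1],[-1,0.01,0,0,0,0,1]],
  ],
)

```text
time_s: 16.4
tool_pos: [0.5846, -0.0914, 0.1277]
tool_rot: [180.0, 0.0, 80.2]
force: [-0.5, 0.3, 0.1]
grip_width: 0.0261
grasp_force: 12.0
```

>>> jog_arm(
  motion=[
    [[-0.3,0,0,0,0,0,1],[-0.48,0,0,0,0,0,1],[-0.48,0,0,0,0,0,1],[-0.48,0,0,0,0,0,1],[-0.48,0,0,0,0,0,1]],
  ],
)

```text
time_s: 16.9
tool_pos: [0.5776, -0.1344, 0.1274]
tool_rot: [-180.0, -0.1, 80.4]
force: [-0.1, 1.6, -0.5]
grip_width: 0.0265
grasp_force: 12.0
```

```bash
python3 -c "
from h import *
o=env.get_obs(); print(o['tool_pos'],o['tool_rot'],o['grip_width']); go(.5767,-.1376,.0415,80.25)"
```

```text
[ 0.57764385 -0.13441604  0.12739705] [-1.79988349e+02 -6.64689342e-02  8.03775846e+01] 0.026451914743180684
shift [-0.034 -0.004  0.859]  turnz 0.001
```

>>> jog_arm(
  motion=[
    [[-0.01,0,0.3,0,0,0,1],[-0.01,0,0.6,0,0,0,1],[-0.01,0,0.75,0,0,0,1],[-0.01,0,0.82,0,0,0,1],[-0.01,0,0.85,0,0,0,1]],
  ],
)

```text
time_s: 17.4
tool_pos: [0.5772, -0.1369, 0.0423]
tool_rot: [-180.0, -0.0, 80.3]
force: [-0.1, -0.2, -0.7]
grip_width: 0.0266
grasp_force: 12.0
```

>>> jog_arm(
  motion=[
    [[0,0,0.01,0,0,0,1],[0,0,0.01,0,0,0,1],[0,0,0.01,0,0,0,1]],
  ],
)

```text
time_s: 17.7
tool_pos: [0.5777, -0.1378, 0.0426]
tool_rot: [179.9, -0.0, 80.2]
force: [0.9, -0.9, -0.7]
grip_width: 0.0268
grasp_force: 12.0
```

>>> jog_arm(
  motion=[
    [[0,0,0,0,0,0,0.4],[0,0,0,0,0,0,0.4],[0,0,0,0,0,0,0.4],[0,0,0,0,0,0,0.4],[0,0,0,0,0,0,0.4]],
  ],
)

```text
time_s: 18.2
tool_pos: [0.577, -0.1376, 0.0416]
tool_rot: [180.0, -0.0, 80.2]
force: [-0.0, -0.5, 0.2]
grip_width: 0.0506
grasp_force: 0.0
```

>>> jog_arm(
  motion=[
    [[0,0,-0.25,0,0,0,0.4],[0,0,-0.6,0,0,0,0.4],[0,0,-1,0,0,0,0],[0,0,-1,0,0,0,0]],
  ],
)

```text
time_s: 18.6
tool_pos: [0.5806, -0.1388, 0.1474]
tool_rot: [179.4, -0.1, 80.2]
force: [0.1, -0.2, -0.0]
grip_width: 0.0613
grasp_force: 0.0
```

```bash
python3 -c "
from h import *
o=env.get_obs(); print(o['tool_pos'],o['tool_rot'],o['grip_width']); go(.4015,.329,.16,110)"
```

```text
[ 0.58060597 -0.13883383  0.14739383] [ 1.79414649e+02 -5.33449192e-02  8.02141944e+01] 0.06133455146504508
shift [ 4.306 -2.559 -0.148]  turnz -0.165
```

>>> jog_arm(
  motion=[
    [[0.4,-0.2,-0.25,0,0,0,0],[0.7,-0.4,-0.25,0,0,0,0],[1,-0.55,-0.25,0,0,0,0]],
  ],
)

```text
time_s: 18.9
tool_pos: [0.5392, -0.0284, 0.1669]
tool_rot: [180.0, -0.0, 80.2]
force: [0.1, 0.5, 0.5]
grip_width: 0.0825
grasp_force: 0.0
```

>>> jog_arm(
  motion=[
    [[0.35,-0.22,0,0,0,0,0],[0.7,-0.44,0,0,0,0,0],[1,-0.65,0,0,0,0,0]],
  ],
)

```text
time_s: 19.2
tool_pos: [0.4915, 0.0819, 0.1662]
tool_rot: [-180.0, -0.0, 80.3]
force: [0.3, 0.9, -0.2]
grip_width: 0.0865
grasp_force: 0.0
```

>>> jog_arm(
  motion=[
    [[0.35,-0.22,0,0,0,0,0],[0.7,-0.44,0,0,0,0,0],[1,-0.65,0,0,0,0,0]],
  ],
)

```text
time_s: 19.5
tool_pos: [0.4444, 0.1914, 0.1663]
tool_rot: [-180.0, -0.0, 80.3]
force: [0.6, -0.1, 0.2]
grip_width: 0.087
grasp_force: 0.0
```

>>> jog_arm(
  motion=[
    [[0.35,-0.22,0,0,0,0,0],[0.7,-0.44,0,0,0,0,0],[1,-0.67,0,0,0,0,0]],
  ],
)

```text
time_s: 19.8
tool_pos: [0.3954, 0.3011, 0.1663]
tool_rot: [-180.0, -0.0, 80.3]
force: [0.9, 0.3, 0.2]
grip_width: 0.0868
grasp_force: 0.0
```

>>> jog_arm(
  motion=[
    [[0.3,0,0,0,0,0,0],[0.3,0,0,0,0,0,0],[0.3,0,0,0,0,0,0],[0.3,0,0,0,0,0,0],[0.3,0,0,0,0,0,0]],
  ],
)

```text
time_s: 20.3
tool_pos: [0.402, 0.3275, 0.1665]
tool_rot: [-180.0, 0.0, 80.1]
force: [-0.7, 0.3, 0.5]
grip_width: 0.0867
grasp_force: 0.0
```

```bash
python3 -c "
from h import *
o=env.get_obs(); print(o['tool_pos'],o['tool_rot'],o['qpos'][6]); go(.4015,.329,.072,80.25)
p,d=load('top'); s,ds=load('scene')
cv2.imwrite('pics/c.png',np.vstack([cv2.resize(p[120:270,170:380,::-1],(420,300)),cv2.resize(s[130:280,100:310,::-1],(420,300))]))"
```

```text
[0.40200094 0.3275215  0.16645922] [-1.79993478e+02  1.68161976e-02  8.01051727e+01] -50.84891375431387
shift [ 0.014 -0.007  0.945]  turnz -0.001
```

View pics/c.png

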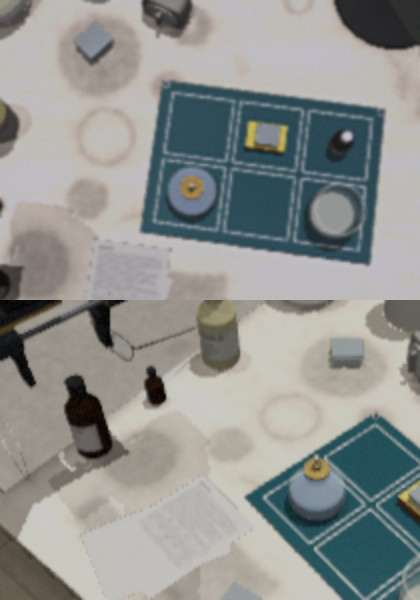

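The dropper stands upright in the back-right square (top tile 342,142). The gripper is over the tall brown bottle (scene tile 88,420), so I'll grasp it.

>>> jog_arm(
  motion=[
    [[0.01,0,0.3,0,0,0,0],[0.01,0,0.6,0,0,0,0],[0.01,0,0.94,0,0,0,0],[0.01,0,0.94,0,0,0,0],[0.01,0,0.94,0,0,0,0]],
  ],
)

```text
time_s: 20.9
tool_pos: [0.4019, 0.3295, 0.0729]
tool_rot: [-180.0, 0.0, 80.2]
force: [1.0, 0.7, -0.1]
grip_width: 0.0869
grasp_force: 0.0
```

>>> jog_arm(
  motion=[
    [[0,0,0,0,0,0,1],[0,0,0,0,0,0,1],[0,0,0,0,0,0,1],[0,0,0,0,0,0,1],[0,0,0,0,0,0,1]],
  ],
  grip_force=20,
)

```text
time_s: 21.4
tool_pos: [0.4019, 0.3301, 0.073]
tool_rot: [180.0, -0.0, 80.2]
force: [0.1, 0.3, 0.9]
grip_width: 0.055
grasp_force: 0.0
```

>>> jog_arm(
  motion=[
    [[0,0,0,0,0,0,1],[0,0,0,0,0,0,1],[0,0,0,0,0,0,1],[0,0,0,0,0,0,1]],
  ],
)

```text
time_s: 21.8
tool_pos: [0.4019, 0.3299, 0.0727]
tool_rot: [180.0, -0.0, 80.2]
force: [1.0, -0.6, 1.5]
grip_width: 0.0438
grasp_force: 20.0
```

```bash
python3 -c "
from h import *
o=env.get_obs(); print(o['tool_pos'],o['grip_width'],o['grasp_force']); go(.6089,.0466,.19,80.25)"
```

```text
[0.40186373 0.32994574 0.07268729] 0.04382103717969134 19.999376814812422
shift [-2.441  2.521 -1.173]  turnz -0.000
```

>>> jog_arm(
  motion=[
    [[0,0,-0.3,0,0,0,1],[0,0,-0.65,0,0,0,1],[0,0,-1,0,0,0,1]],
  ],
)

```text
time_s: 22.1
tool_pos: [0.4011, 0.3294, 0.173]
tool_rot: [-179.9, 0.1, 80.2]
force: [1.3, 1.0, -0.9]
grip_width: 0.0439
grasp_force: 20.0
```

>>> jog_arm(
  motion=[
    [[-0.2,0.2,-0.1,0,0,0,1],[-0.5,0.5,-0.1,0,0,0,1],[-0.8,0.85,-0.1,0,0,0,1]],
  ],
)

```text
time_s: 22.4
tool_pos: [0.4719, 0.2366, 0.183]
tool_rot: [180.0, -0.1, 80.4]
force: [0.7, 0.2, -1.5]
grip_width: 0.0438
grasp_force: 20.0
```

>>> jog_arm(
  motion=[
    [[-0.25,0.25,0,0,0,0,1],[-0.5,0.5,0,0,0,0,1],[-0.8,0.85,0,0,0,0,1]],
  ],
)

```text
time_s: 22.7
tool_pos: [0.5417, 0.1435, 0.1822]
tool_rot: [-179.9, -0.1, 80.4]
force: [1.2, 0.6, -1.5]
grip_width: 0.0436
grasp_force: 20.0
```

>>> jog_arm(
  motion=[
    [[-0.3,0.3,0,0,0,0,1],[-0.6,0.6,0,0,0,0,1],[-0.84,0.82,0,0,0,0,1],[-0.84,0.82,0,0,0,0,1],[-0.84,0.82,0,0,0,0,1]],
  ],
)

```text
time_s: 23.2
tool_pos: [0.6085, 0.0458, 0.1819]
tool_rot: [-179.9, 0.0, 80.1]
force: [0.4, 1.4, -0.8]
grip_width: 0.0434
grasp_force: 20.0
```

>>> jog_arm(
  motion=[
    [[0,0,0.1,0,0,0,1],[0,0,0.1,0,0,0,1],[0,0,0.1,0,0,0,1]],
  ],
)

```text
time_s: 23.5
tool_pos: [0.6079, 0.0481, 0.1719]
tool_rot: [-179.9, -0.0, 80.4]
force: [0.6, -0.4, -0.6]
grip_width: 0.0435
grasp_force: 20.0
```

```bash
python3 -c "
from h import *
o=env.get_obs(); print(o['tool_pos'],o['tool_rot'],o['grip_width']); go(.6089,.0466,.0767,80.25)"
```

```text
[0.60786613 0.0480626  0.17187672] [-1.79918606e+02 -6.08231887e-03  8.03538567e+01] 0.043469080944476164
shift [-0.013  0.014  0.952]  turnz 0.001
```

>>> jog_arm(
  motion=[
    [[0,0.01,0.3,0,0,0,1],[0,0.01,0.55,0,0,0,1],[0,0.01,0.75,0,0,0,1],[0,0.01,0.88,0,0,0,1],[0,0.01,0.95,0,0,0,1]],
  ],
)

```text
time_s: 24.0
tool_pos: [0.6091, 0.0471, 0.0766]
tool_rot: [-179.9, 0.0, 80.3]
force: [-0.6, -0.5, -1.0]
grip_width: 0.0439
grasp_force: 20.0
```

>>> jog_arm(
  motion=[
    [[0,0,0,0,0,0,1],[0,0,0,0,0,0,1],[0,0,0,0,0,0,1]],
  ],
)

```text
time_s: 24.3
tool_pos: [0.6106, 0.0466, 0.0788]
tool_rot: [179.9, -0.0, 80.2]
force: [0.0, 0.1, -1.0]
grip_width: 0.0435
grasp_force: 20.0
```

>>> jog_arm(
  motion=[
    [[0,0,0,0,0,0,0.25],[0,0,0,0,0,0,0.25],[0,0,0,0,0,0,0.25],[0,0,0,0,0,0,0.25],[0,0,0,0,0,0,0.25]],
  ],
)

```text
time_s: 24.8
tool_pos: [0.6097, 0.0465, 0.0777]
tool_rot: [180.0, -0.0, 80.2]
force: [-0.1, 1.0, -0.5]
grip_width: 0.0645
grasp_force: 0.0
```

>>> jog_arm(
  motion=[
    [[0,0,-0.25,0,0,0,0.25],[0,0,-0.6,0,0,0,0.25],[0,0,-0.9,0,0,0,0.25],[0,0,-1,0,0,0,0],[0,0,-1,0,0,0,0]],
  ],
)

```text
time_s: 25.3
tool_pos: [0.6107, 0.0466, 0.1792]
tool_rot: [179.8, -0.1, 80.2]
force: [-0.0, 0.5, 0.4]
grip_width: 0.0743
grasp_force: 0.0
```

```bash
python3 -c "
from h import *
o=env.get_obs(); print(o['tool_pos'],o['tool_rot']); go(.620,.322,.19,80.25)"
```

```text
[0.61070538 0.04656965 0.17916041] [ 1.79824180e+02 -8.40337359e-02  8.02306190e+01]
shift [ 2.73  -0.375 -0.106]  turnz -0.000
```

>>> jog_arm(
  motion=[
    [[0.3,-0.05,-0.1,0,0,0,0],[0.6,-0.1,-0.1,0,0,0,0],[0.95,-0.13,-0.1,0,0,0,0]],
  ],
)

```text
time_s: 25.6
tool_pos: [0.612, 0.1422, 0.1858]
tool_rot: [-179.9, 0.1, 80.1]
force: [-0.1, 0.6, 0.3]
grip_width: 0.0863
grasp_force: 0.0
```

>>> jog_arm(
  motion=[
    [[0.3,-0.05,0,0,0,0,0],[0.6,-0.1,0,0,0,0,0],[0.95,-0.13,0,0,0,0,0]],
  ],
)

```text
time_s: 25.9
tool_pos: [0.6151, 0.2383, 0.1851]
tool_rot: [-179.8, 0.1, 80.2]
force: [-0.0, -0.6, -0.2]
grip_width: 0.0873
grasp_force: 0.0
```

>>> jog_arm(
  motion=[
    [[0.4,-0.05,0,0,0,0,0],[0.83,-0.11,0,0,0,0,0],[0.83,-0.11,0,0,0,0,0],[0.83,-0.11,0,0,0,0,0],[0.83,-0.11,0,0,0,0,0]],
  ],
)

```text
time_s: 26.4
tool_pos: [0.6193, 0.32, 0.1859]
tool_rot: [-179.9, 0.2, 80.1]
force: [-0.0, -0.3, -0.1]
grip_width: 0.0871
grasp_force: 0.0
```

>>> jog_arm(
  motion=[
    [[0,0,0.1,0,0,0,0],[0,0,0.1,0,0,0,0],[0,0,0.1,0,0,0,0]],
  ],
)

```text
time_s: 26.7
tool_pos: [0.6194, 0.3208, 0.1769]
tool_rot: [-180.0, 0.0, 80.2]
force: [0.4, 0.1, 0.6]
grip_width: 0.0872
grasp_force: 0.0
```

```bash
python3 -c "
from h import *
o=env.get_obs(); print(o['tool_pos'],o['tool_rot']); go(.620,.322,.083,80.25)
p,d=load('top'); s,ds=load('scene')
cv2.imwrite('pics/d.png',np.vstack([cv2.resize(p[120:270,170:380,::-1],(420,300)),cv2.resize(s[90:240,150:360,::-1],(420,300))]))"
```

```text
[0.61937998 0.3207695  0.17694619] [-1.79952047e+02  3.93385485e-02  8.01603775e+01]
shift [0.014 0.005 0.939]  turnz -0.000
```

View pics/d.png

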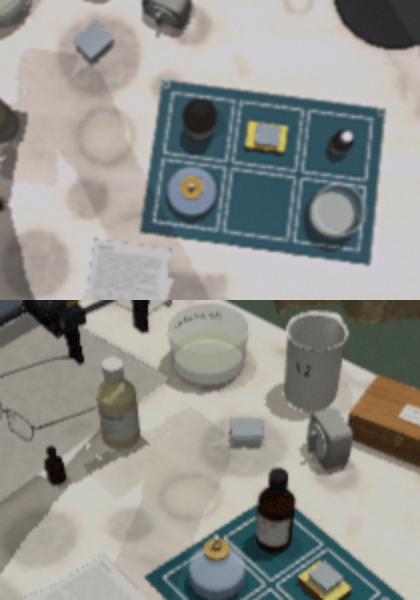

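The brown bottle stands in the back-left square (top tile 200,118). The gripper is over the cream bottle (scene tile 118,410).

>>> jog_arm(
  motion=[
    [[0,0,0.3,0,0,0,0],[0,0,0.6,0,0,0,0],[0,0,0.94,0,0,0,0],[0,0,0.94,0,0,0,0],[0,0,0.94,0,0,0,0]],
  ],
)

```text
time_s: 27.3
tool_pos: [0.6196, 0.3218, 0.084]
tool_rot: [-180.0, 0.0, 80.2]
force: [0.4, 0.2, 0.1]
grip_width: 0.087
grasp_force: 0.0
```

>>> jog_arm(
  motion=[
    [[0,0,0,0,0,0,1],[0,0,0,0,0,0,1],[0,0,0,0,0,0,1],[0,0,0,0,0,0,1],[0,0,0,0,0,0,1]],
  ],
)

```text
time_s: 27.8
tool_pos: [0.6199, 0.3219, 0.0841]
tool_rot: [180.0, -0.0, 80.2]
force: [1.1, -0.3, 0.3]
grip_width: 0.0545
grasp_force: 0.4
```

>>> jog_arm(
  motion=[
    [[0,0,0,0,0,0,1],[0,0,0,0,0,0,1],[0,0,0,0,0,0,1],[0,0,0,0,0,0,1]],
  ],
)

```text
time_s: 28.2
tool_pos: [0.6199, 0.3219, 0.0841]
tool_rot: [180.0, -0.0, 80.2]
force: [1.5, -0.3, 2.9]
grip_width: 0.053
grasp_force: 20.0
```

```bash
python3 -c "
from h import *
o=env.get_obs(); print(o['tool_pos'],o['grip_width'],o['grasp_force']); go(.4992,-.031,.19,80.25)"
```

```text
[0.61994231 0.32188567 0.08405259] 0.05296595150999951 19.96156459674239
shift [-3.682 -0.59  -1.062]  turnz -0.000
```

>>> jog_arm(
  motion=[
    [[0,0,-0.3,0,0,0,1],[0,0,-0.65,0,0,0,1],[0,0,-1,0,0,0,1]],
  ],
)

```text
time_s: 28.5
tool_pos: [0.6184, 0.3216, 0.1832]
tool_rot: [-179.9, 0.1, 80.2]
force: [-0.0, 0.4, -0.8]
grip_width: 0.0523
grasp_force: 20.0
```

>>> jog_arm(
  motion=[
    [[-0.2,-0.1,-0.2,0,0,0,1],[-0.5,-0.25,-0.2,0,0,0,1],[-0.9,-0.4,-0.2,0,0,0,1]],
  ],
)

```text
time_s: 28.8
tool_pos: [0.5638, 0.241, 0.2034]
tool_rot: [-180.0, -0.0, 80.4]
force: [0.8, -0.8, -0.8]
grip_width: 0.0524
grasp_force: 20.0
```

>>> jog_arm(
  motion=[
    [[-0.3,-0.1,0,0,0,0,1],[-0.6,-0.15,0,0,0,0,1],[-0.95,-0.19,0,0,0,0,1]],
  ],
)

```text
time_s: 29.1
tool_pos: [0.5285, 0.1492, 0.2028]
tool_rot: [-179.9, -0.0, 80.3]
force: [0.1, -0.3, -0.2]
grip_width: 0.0525
grasp_force: 20.0
```

>>> jog_arm(
  motion=[
    [[-0.3,0,0,0,0,0,1],[-0.6,0,0,0,0,0,1],[-0.95,0,0,0,0,0,1]],
  ],
)

```text
time_s: 29.4
tool_pos: [0.5128, 0.0555, 0.2029]
tool_rot: [-179.9, -0.0, 80.3]
force: [0.3, -0.2, -0.7]
grip_width: 0.0529
grasp_force: 20.0
```

>>> jog_arm(
  motion=[
    [[-0.3,0,0,0,0,0,1],[-0.6,0,0,0,0,0,1],[-0.88,0,0,0,0,0,1],[-0.88,0,0,0,0,0,1],[-0.88,0,0,0,0,0,1]],
  ],
)

```text
time_s: 29.9
tool_pos: [0.4984, -0.031, 0.2032]
tool_rot: [-179.9, -0.0, 80.1]
force: [0.7, 0.3, -0.8]
grip_width: 0.0522
grasp_force: 20.0
```

>>> jog_arm(
  motion=[
    [[0,0,0.2,0,0,0,1],[0,0,0.2,0,0,0,1],[0,0,0.2,0,0,0,1]],
  ],
)

```text
time_s: 30.2
tool_pos: [0.4986, -0.0297, 0.1832]
tool_rot: [-179.9, 0.0, 80.3]
force: [-0.1, 0.8, -0.8]
grip_width: 0.0526
grasp_force: 20.0
```

```bash
python3 -c "
from h import *
o=env.get_obs(); print(o['tool_pos'],o['tool_rot'],o['grip_width']); go(.4992,-.031,.0881,80.25)"
```

```text
[ 0.49859169 -0.02972605  0.18323697] [-1.79915377e+02  2.45346739e-02  8.03338508e+01] 0.0526408503186903
shift [-0.011  0.01   0.951]  turnz 0.000
```

>>> jog_arm(
  motion=[
    [[-0.01,0.01,0.3,0,0,0,1],[-0.01,0.01,0.55,0,0,0,1],[-0.01,0.01,0.75,0,0,0,1],[-0.01,0.01,0.88,0,0,0,1],[-0.01,0.01,0.95,0,0,0,1]],
  ],
)

```text
time_s: 30.7
tool_pos: [0.4997, -0.0315, 0.088]
tool_rot: [-180.0, 0.0, 80.3]
force: [0.3, 0.1, -1.0]
grip_width: 0.0527
grasp_force: 20.0
```

>>> jog_arm(
  motion=[
    [[0,0,0,0,0,0,1],[0,0,0,0,0,0,1],[0,0,0,0,0,0,1]],
  ],
)

```text
time_s: 31.0
tool_pos: [0.5007, -0.0319, 0.0896]
tool_rot: [179.9, -0.0, 80.2]
force: [-0.3, -1.0, -1.6]
grip_width: 0.0527
grasp_force: 20.0
```

>>> jog_arm(
  motion=[
    [[0,0,0,0,0,0,0.15],[0,0,0,0,0,0,0.15],[0,0,0,0,0,0,0.15],[0,0,0,0,0,0,0.15],[0,0,0,0,0,0,0.15]],
  ],
)

```text
time_s: 31.5
tool_pos: [0.4998, -0.032, 0.0886]
tool_rot: [180.0, -0.0, 80.2]
force: [0.0, -0.4, -0.0]
grip_width: 0.0732
grasp_force: 0.0
```

>>> jog_arm(
  motion=[
    [[0,0,-0.25,0,0,0,0.15],[0,0,-0.6,0,0,0,0.15],[0,0,-0.9,0,0,0,0.15],[0,0,-1,0,0,0,0.15],[0,0,-1,0,0,0,0.15]],
  ],
)

```text
time_s: 32.0
tool_pos: [0.5008, -0.0319, 0.1898]
tool_rot: [179.8, -0.1, 80.2]
force: [0.1, -0.2, 0.2]
grip_width: 0.0739
grasp_force: 0.0
```

>>> jog_arm(
  motion=[
    [[0.4,-0.1,-0.3,0,0,0,0],[0.9,-0.3,-0.3,0,0,0,0]],
  ],
)

```text
time_s: 32.2
tool_pos: [0.488, 0.0562, 0.2199]
tool_rot: [179.8, -0.0, 79.9]
force: [1.8, 1.3, 0.7]
grip_width: 0.0829
grasp_force: 0.0
```

>>> jog_arm(
  motion=[
    [[0.45,-0.1,0,0,0,0,0],[0.95,-0.1,0,0,0,0,0]],
  ],
)

```text
time_s: 32.4
tool_pos: [0.4908, 0.1537, 0.2169]
tool_rot: [-179.8, 0.0, 80.2]
force: [1.3, -0.6, 0.4]
grip_width: 0.0862
grasp_force: 0.0
```

>>> jog_arm(
  motion=[
    [[0.45,0,0,0,0,0,0],[0.95,0,0,0,0,0,0],[0.95,0,0,0,0,0,0],[0.95,0,0,0,0,0,0],[0.95,0,0,0,0,0,0]],
  ],
)

```text
time_s: 32.9
tool_pos: [0.5085, 0.2443, 0.217]
tool_rot: [-179.9, 0.1, 80.1]
force: [0.6, 0.2, -0.3]
grip_width: 0.087
grasp_force: 0.0
```

Run:
```python
from h import *
np.set_printoptions(precision=4,suppress=True)
p,d=load('top'); s,ds=load('scene')
cv2.imwrite('pics/e.png',np.vstack([cv2.resize(p[120:270,170:380,::-1],(420,300)),cv2.resize(s[150:330,190:442,::-1],(420,300))]))
a=np.radians(-9.75); ex=np.array([np.cos(a),np.sin(a)]); ey=np.array([-ex[1],ex[0]])
for n,dd in(('top',d),('scene',ds)):
    c=cloud(n,dd).reshape(-1,3)
    for nm,xy,zs,r in(('stain',(.4992,-.031),(.105,.14),.04),('brown',(.6089,.0466),(.1,.13),.04),('drop',(.5767,-.1406),(.055,.08),.03),('cover',(.5928,-.047),(.027,.04),.04),('lamp',(.5145,.058),(.07,.09),.03)):
        k=(np.hypot(*(c[:,:2]-xy).T)<r)&(c[:,2]>zs[0])&(c[:,2]<zs[1]); q=c[k]
        if len(q): m=(q[:,:2].min(0)+q[:,:2].max(0))/2-(.546,-.039); print(n,nm,k.sum(),'mat xy',m@ex,m@ey,'zmax',q[:,2].max())
```

```text
top stain 115 mat xy -0.04778917442424457 0.0015307702720764906 zmax 0.13778931304267472
top brown 75 mat xy 0.04825146540012011 0.09491176970505001 zmax 0.12587119679007608
top drop 31 mat xy 0.04589944490783354 -0.09351749775677261 zmax 0.07500791822543829
top cover 118 mat xy 0.04379879193797045 0.002951774431398043 zmax 0.03757681169591165
top lamp 16 mat xy -0.042772133566699136 0.08955810942558329 zmax 0.08747331201829833
scene stain 204 mat xy -0.049354051469477744 0.00052314825893412 zmax 0.1349840987641524
scene brown 113 mat xy 0.04691131051078732 0.0945079991888118 zmax 0.12476354161553793
scene drop 54 mat xy 0.044991009723552376 -0.09578135076534328 zmax 0.07530215481322344
scene cover 145 mat xy 0.0425707527318651 0.0018194840824137968 zmax 0.03506853127215637
scene lamp 20 mat xy -0.04703113833804244 0.09218786131703495 zmax 0.0875505209204217
```

View pics/e.png

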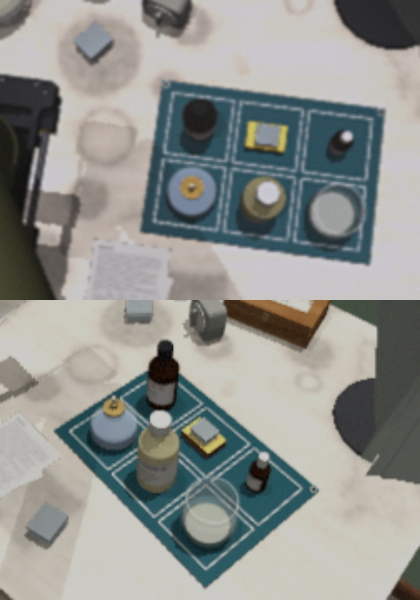

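Everything stands within about 5 mm of its square's centre: cream bottle at (265,195), brown at (200,118), dropper at (342,142), and the boxes at (266,135), all in the top tile. The lamp and jar are unmoved and the arm is clear, so I'm handing in.

```bash
python3 -c "
from cell import env
print(env.sign_off())"
```

```text
the job is handed in; nothing more can be done
None
```

The staining station is laid out and handed in at about 33 s: by the last camera check every item stood within about 5 mm of its square's centre, but the sign-off gave no verdict.

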